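# Shim a porcelain plaque snug in its clamp

### The job

Lock the plaque clamp's carriage by putting the steel pin from its wooden stand fully home in the clamp's pin hole and letting it go; then take the shim blade from its rack and slide it upright down between the porcelain plaque and the sprung plate until it drags snugly against both, the sprung plate giving about one and a half millimetres, without forcing it or running it down onto the clamp's floor. Finish still holding the blade there by its handle; leave the other things on the bench where they are.

Things in the scene. Friction and masses are not known exactly. Their poses are not given: they have to be found in the camera images.
- clamp: Low steel clamp fixed to the table, 160 x 140 mm, holding a white porcelain plaque (130 x 70 x 10 mm) on edge. Origin on the table, z up; x runs square to the plates, from the plaque (inner face at x = -30 mm) to the pin hole (x = +65 mm, y = 0). Solid base 30 mm high, also the floor between the plates; plate tops 100 mm above the table.
- carriage (a joint): Slide of the steel carriage on the clamp's base, in m: 0 at rest, grows towards the clamp's +x, to 0.014. A plate 90 x 50 mm, top 40 mm above the table, with an upright (clamp x = 3 to 13 mm, 82 mm high) behind the sprung plate. Only lightly returned (under 1 N): unlocked, a blade pushed in drives it away and never drags; the pin locks it with 0.6 mm of play.
- throat (a point): Middle of the top edge of the plaque's inner face, 70 mm above the floor between the plates; axes as the clamp's. The gap is on its +x side: 13 mm at the mouth, 6.2 mm at 8 mm down, narrowing evenly to 0.3 mm at 50 mm down, open again below; all 0 to 1 mm wider, differently each time. Aim the blade's middle 4.5 mm to +x of this point.
- pressure_plate (a joint): How far the aluminium sprung plate (50 mm wide) is pushed back on its carriage, m: 0 at rest, grows as a blade wedges it from the plaque; spring 5 N per mm. Sliding down, the blade drags with 0.9 to 1.3 times the spring force (6 to 9 N at 1.4 mm); drag begins 24 to 40 mm below the mouth. Snug at 0.7 to 2.2 mm, best 1.4; over 3.2 mm is forcing it.
- plaque: The porcelain plaque, 130 mm wide (y), 10 thick, 70 tall, standing fast in the clamp; origin at the middle of the lower edge of its inner face, 30 mm above the table; axes as the clamp's, x pointing into the gap. The snug blade is pinched between both plates and so presses on this face (over 0.5 N); the springy blade is pushed over onto it by the sprung plate.
- pin_hole (a point): Centre of the mouth of the round pin hole in the carriage's top face, 40 mm above the table: 12 mm wide through the 10 mm carriage plate, then 11.5 mm wide through the base to the table. z up, axes as the clamp's. More than 45 mm of free space on the clamp's y sides above the carriage.
- pin: Steel locking pin, upright, about 80 g. Origin at the centre of its lower tip, z up. Shank 36 mm long, 11.4 mm across at the shoulder, 8.4 mm near the tip; above it a round head 18 mm across (shoulder 20) from 36 to 80 mm above the tip; grip it at about 62 mm. Starts in the pin stand. Seated, the shoulder rests on the carriage, the tip 36 mm below the hole's mouth.
- pin_stand: Light wooden block 70 x 70 x 44 mm, fixed; origin at the middle of its underside; the pin stands in its 13 mm hole in the middle, shoulder on the top face.
- blade: Steel shim blade with wooden handle, upright, about 120 g. Origin at the middle of its lower edge (unflexed, moving with the handle), z up, x across its thickness, y across its width (either face may go either way). Blade 5 mm thick, 24 wide, 85 long; handle 16 mm (x) by 28 mm (y), 85 to 137 mm above the origin; grip across x at about 112 mm. Starts in the blade rack.
- blade_tip (a point): Middle of the blade's lower edge; the leaf is springy and may flex about its root at the handle (sideways, across its thickness, roughly 7 mm per N at this edge); axes as the leaf's.
- blade_rack: Darker wooden block 90 (x) x 70 (y) x 50 mm, fixed; origin at the middle of its underside; the blade stands in a 7 x 26 mm slot in its middle, 42 mm deep, blade thickness along the rack's x.
- jar: small amber glass jar with a screw lid, 52 mm across, 55 mm tall; a bystander, to be left where it is; origin at the middle of its underside.
- cup: small green glazed cup, 64 mm across, 48 mm tall; a bystander, to be left where it is; origin at the middle of its underside.
- saucer: white porcelain saucer, 110 mm across, 18 mm tall; a bystander, to be left where it is; origin at the middle of its underside.
- dropper: slim clear plastic bottle with a white cap, 36 mm across, 100 mm tall; a bystander, to be left where it is; origin at the middle of its underside.
- brush: flat glaze brush with a wooden handle, lying flat, 190 mm long; a bystander, to be left where it is.
- bowl: blue glazed bowl, 100 mm across, 45 mm tall; a bystander, to be left where it is; origin at the middle of its underside.
- stone: flat marble paperweight, 70 x 45 x 18 mm; a bystander, to be left where it is; origin at the middle of its underside.

How it is judged (in metres and radians):
On the way, in this order (a step that is already met when the one before it is completed fails the run):
1. the pin is fully home in the clamp's hole and let go, the blade not yet between the plates (horizontal distance between pin and pin_hole below 0.004 m and z of pin in the frame of pin_hole below -0.033 m and angle between pin's own z axis and vertical below 0.12 rad and contact force between each of the arm, the fingers and pin below 0.1 N and horizontal distance between blade_tip and throat above 0.05 m), for 0.2 s.
2. the held blade is pinched snugly between both plates (value of joint pressure_plate between 0.0007 and 0.0022 m and z of blade_tip in the frame of throat between -0.067 and -0.022 m and x of blade_tip in the frame of throat between 0 and 0.008 m and y of blade_tip in the frame of throat between -0.015 and 0.015 m and angle between blade_tip's own z axis and vertical below 0.15 rad and contact force between the fingers and blade above 1 N and contact force between blade and plaque above 0.5 N and horizontal distance between pin and pin_hole below 0.004 m and z of pin in the frame of pin_hole below -0.033 m and angle between pin's own z axis and vertical below 0.12 rad), for 0.2 s.
At the end, for the whole second after the job is handed in: Pin home (tip 33 mm below the mouth, 4 mm of its axis, upright), let go; blade gripped (over 1 N), still, upright within 0.15 rad, lower edge 22 to 67 mm below the plaque's top within 15 mm of the middle; touching the plaque (over 0.5 N), sprung plate pushed back 0.7 to 2.2 mm (all of step 2 and contact force between each of the arm, the fingers and pin below 0.1 N and linear speed of blade below 0.01 m/s); the arm keeps its last pose, push and grip.
It fails at once if the blade is forced: the sprung plate is pushed back more than 3.2 mm (value of joint pressure_plate above 0.0032 m).
It fails at once if a bystander is moved more than 30 mm (distance of any of jar, cup, saucer, dropper, brush, bowl, stone from where it was at the start of the episode above 0.03 m).
It also fails if it takes over 64 s, if anything falls off the work surface, if the arm or the gripper's body presses on something with over 40 N, if the wrist force passes 120 N, or if a joint passes its speed limit or range.

### The arm

A 6-joint arm with a two-finger parallel gripper is mounted at the origin on the work surface. World frame = base frame: x ahead of the robot, y to its left, z up, the work surface at z = 0. Lengths are in mm, angles in rad, forces in N, time in s.
With the tool pointing down it reaches from about 350 to 775 mm from the base axis. Payload 7.3 kg.
Tool frame: the origin (TCP) lies midway between the tips of the shut fingers; the grasp point (between the pads) lies 19 mm behind it (bot.grip_depth is the distance from the TCP to the grasp point, in mm); z points along the fingers, x is the direction in which the jaws open and shut, and the axes are right-handed (so a half turn about z gives the same grasp; the last joint's range is limited). The gripper opens to 92 mm and grips with 3 to 60 N. Pads are 19 mm wide; open, the fingers measure 130 mm over their backs; the gripper's body (75 mm by 190 mm) begins 47 mm behind the grasp point.
Start: joints at [1.01, 0.342, 1.524, -0, 1.275, -0.146], TCP at [211.567, 480.504, 226.741] pointing down, gripper open.
Joint ranges: [-2.53, 2.53], [-0.77, 2.02], [0.04, 2.7], [-1, 4.14], [0.28, 2.66], [-3.11, 3.11]. Speed limits (rad/s): [2.57, 2.57, 3.14, 3.14, 3.14, 3.14].

### API

Orientations are given as [roll, pitch, yaw] about the fixed x, y, z axes, in that order (R = Rz(yaw) Ry(pitch) Rx(roll)).
In Python, from plant import bot gives the robot as it stands. The module is installed in compiled form; this text tells all that it offers.
- The arm moves only by the shell command python3 -m inch 'ROWS'. ROWS is JSON, a list that holds one entry, the list of rows, each a list of 7 numbers: the shift along the tool's x, y, z each as a share of 0.2 m, from -1 to 1, then the turn, a rotation vector about the tool's x, y, z each as a share of 45 degrees, from -1 to 1, then the closure, from -1 (fully open) to 1 (shut), so that 0 is half open. A call has exactly 10 rows; each row is the pose to reach, as a shift and turn from the pose commanded when the call began, along the tool's axes at that moment; what a row does not reach only later rows make up. A row lasts 1/8 s, in which the tool goes at most 62.5 mm and 10.7 degrees, less where a joint would pass 70% of its speed; a pose out of reach is approached as far as the arm can. A call with a number of a shift or a turn outside -1 to 1 is refused whole. A call with a gripper value outside its range is refused whole. The fingers move at their own pace and stop on an object; the grip force is fixed at half the most. Time passes only in rows, so rows that repeat a pose let the fingers close, or fill a call up. It gives the time, the measured TCP pose, the force and the opening at its end, in the units of the state.
- bot.get_obs(): the state, without advancing time (a new reading comes with each control period).
- bot.capture(name): name is "scene" or "top" or "wrist"; returns the picture (480x640x3 uint8, red, green, blue); there is no depth.
- bot.camera_params(name): a dict with "fx", "fy", "cx", "cy" (pixels), "R" (3x3) and "t" (3): a world point X has camera coordinates R X + t; the wrist camera has in their place "T_tool_cam" (4x4, takes a point from camera to tool coordinates, whose origin is the TCP and whose axes are the tool frame's). Camera axes: x right, y down, z forward; pixel columns grow to the right and rows downward; lengths in mm; the calibration is good to about 2 mm. A picture is of the moment at which its call begins: read the wrist's pose just before it. camera_params takes no time and is no camera call.
- bot.close_job(): hands the job in, once; it reports no verdict.
The state is a dict: "time": time; "joint_positions": joint angles; "dq": joint speeds; "tau": joint torques, N m; "tool_pos": TCP position; "tcp_rot": TCP orientation; "contact_force": force on the tool from outside, world axes, zero at the start; "moment": the same for the moment, N m; "grip_width": finger opening in mm.
Only numpy, scipy, OpenCV 4.12 (cv2) and the standard library are available. Lean on these libraries where they do the work, as an engineer would, in place of code of your own. Each camera call takes 0.05 s, during which the arm holds its last target.

## Working session

There is one attempt and no reset: what is moved stays moved. The work goes in short steps, Python scripts to look and compute and a shell command to move; the robot and the scene stay as the last step left them, time stands still between calls to the robot, and variables do not carry over. Pictures are saved under pics/ and viewed, and the job is handed in when it is done.

```bash
mkdir -p pics
python3 - <<'E'
from plant import bot
import cv2
print(bot.get_obs())
for n in ["scene","top","wrist"]:
    p=bot.camera_params(n); print(n,p)
    cv2.imwrite(f"pics/{n}0.png",bot.capture(n)[:,:,::-1])
E
```

```text
{'time': 0.0, 'joint_positions': array([ 1.00999952e+00,  3.42725162e-01,  1.52501979e+00, -2.66293859e-06,
        1.27541582e+00, -1.46026844e-01]), 'dq': array([ 0.00076094, -0.00054694,  0.00118734, -0.00070621,  0.00224229,
       -0.00208559]), 'tau': array([-2.16962289e-03, -4.31250465e+01, -2.44215077e+01,  7.14210025e-02,
        5.61986875e-02, -1.23231071e-04]), 'tool_pos': array([211.3347055 , 480.13302535, 226.0427418 ]), 'tcp_rot': array([-3.14136700e+00,  1.55180015e-03,  1.15602731e+00]), 'contact_force': array([-0.66147077, -0.74661818, -0.32338529]), 'moment': array([ 0.03759825,  0.059765  , -0.02326417]), 'grip_width': 91.9285990865356}
scene {'fx': 572.8097196318889, 'fy': 572.8097196318889, 'cx': 326.49538938042303, 'cy': 244.66781486532696, 'R': array([[ 0.02669078,  0.99951318,  0.01615574],
       [ 0.69389265, -0.00689102, -0.72004549],
       [-0.71958363,  0.03042893, -0.69373877]]), 't': array([ -13.0489762 , -354.01335313, 1775.97905474])}
top {'fx': 620.4471347405869, 'fy': 620.4471347405869, 'cx': 316.5460893859023, 'cy': 227.98144293882106, 'R': array([[ 8.61107169e-04, -9.99973510e-01, -7.22755125e-03],
       [-9.80990650e-01,  5.57813373e-04, -1.94054200e-01],
       [ 1.94053092e-01,  7.25726166e-03, -9.80964184e-01]]), 't': array([   2.32051496,  590.69863194, 1648.88807434])}
wrist {'fx': 381.6982867372992, 'fy': 381.6982867372992, 'cx': 312.6650251389092, 'cy': 239.77001804500068, 'T_tool_cam': array([[ 9.99999933e-01, -4.89807512e-05, -3.62876128e-04,
         1.02704844e+00],
       [ 1.44610796e-04,  9.63282560e-01,  2.68489644e-01,
        -7.07376467e+01],
       [ 3.36401421e-04, -2.68489678e-01,  9.63282502e-01,
        -1.58878084e+02],
       [ 0.00000000e+00,  0.00000000e+00,  0.00000000e+00,
         1.00000000e+00]])}
```

View pics/scene0.png

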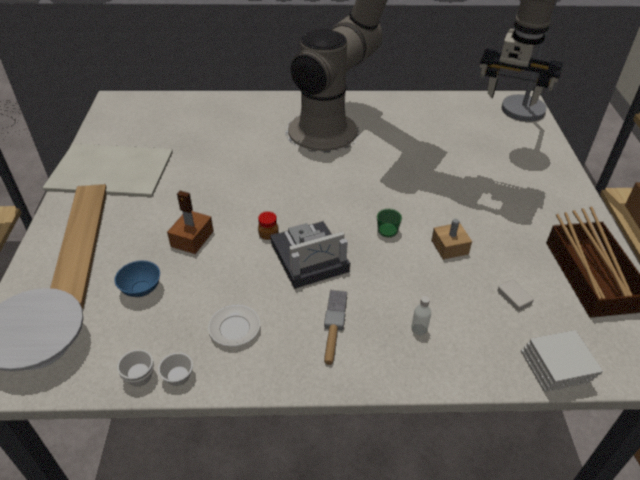

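View pics/top0.png

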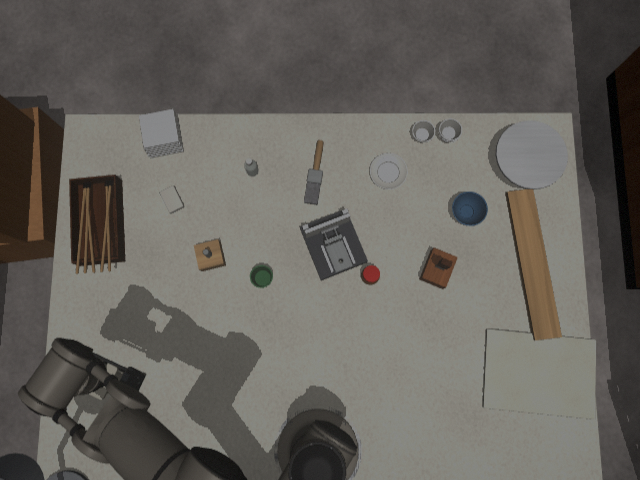

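View pics/wrist0.png

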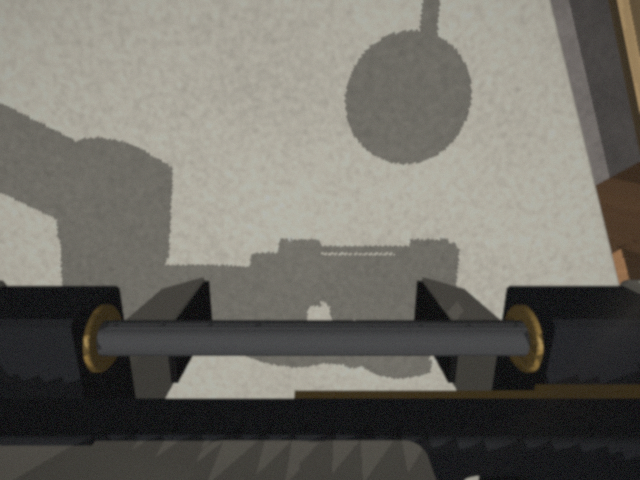

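The scene view shows the clamp at about (312,250), the pin stand at (452,240) and the blade rack at (190,230). In the top view they are at (335,245), (209,254) and (439,267). Next I'll enlarge crops of each.

Run:
```python
import cv2,numpy as np
t=cv2.imread("pics/top0.png");s=cv2.imread("pics/scene0.png")
def crop(im,x,y,w,h,k): return cv2.resize(im[y:y+h,x:x+w],None,fx=k,fy=k,interpolation=cv2.INTER_CUBIC)
cv2.imwrite("pics/c1.png",crop(t,290,195,90,90,6.6666))
a=crop(t,185,230,50,50,8);b=crop(t,413,240,50,50,8)
cv2.imwrite("pics/c2.png",np.hstack([a,b]))
cv2.imwrite("pics/c3.png",crop(s,262,212,96,80,8))
cv2.imwrite("pics/c4.png",np.hstack([crop(s,425,210,50,60,8),crop(s,163,185,50,70,8)[:480]]))
```

```text
(no output)
```

View pics/c1.png

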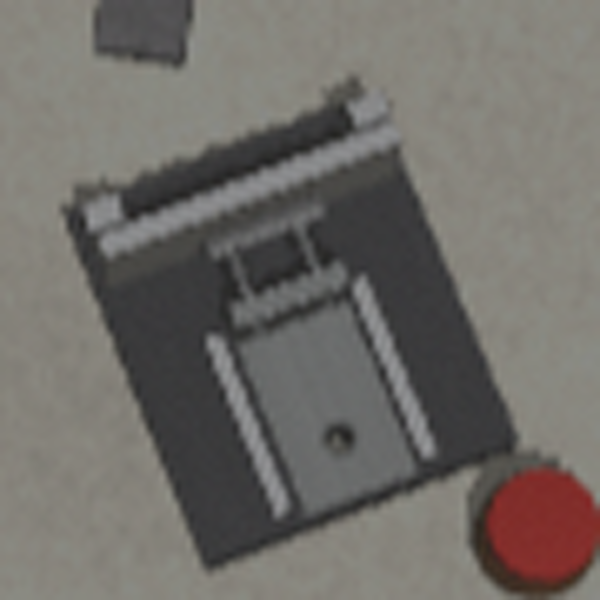

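View pics/c2.png

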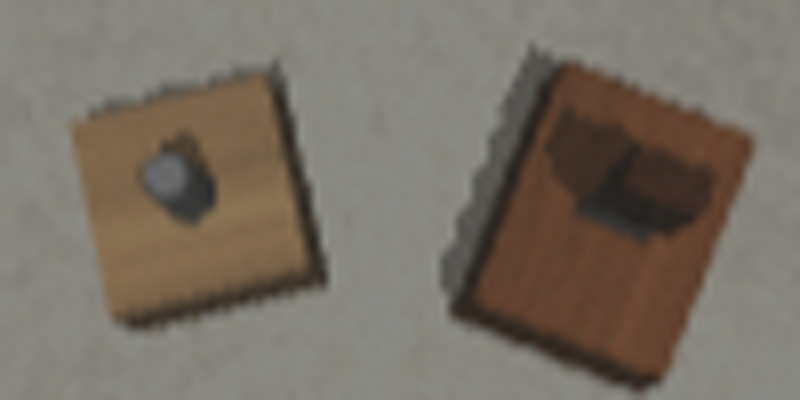

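View pics/c3.png

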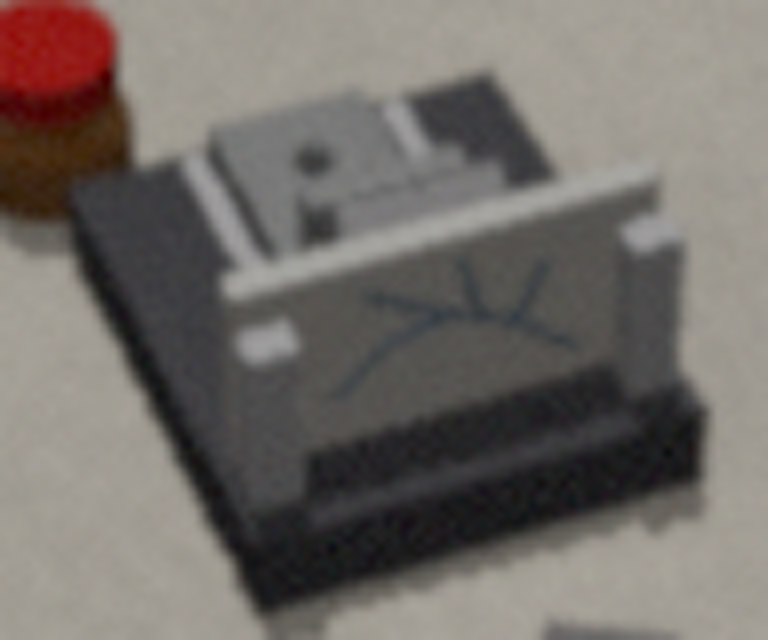

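View pics/c4.png

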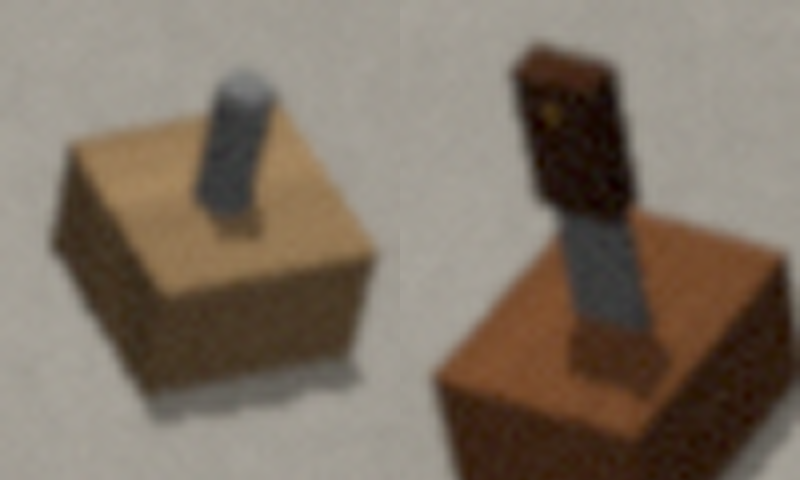

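```bash
cat > h.py <<'E'
import numpy as np
from plant import bot
from scipy.spatial.transform import Rotation as Ro
def ray(cam,u,v,z,obs=None):
    p=bot.camera_params(cam)
    d=np.array([(u-p['cx'])/p['fx'],(v-p['cy'])/p['fy'],1.])
    if cam=='wrist':
        T=p['T_tool_cam']; R=Ro.from_euler('xyz',obs['tcp_rot']).as_matrix()
        c=R@T[:3,3]+np.array(obs['tool_pos']); w=R@T[:3,:3]@d
    else:
        c=-p['R'].T@p['t']; w=p['R'].T@d
    return c+w*(z-c[2])/w[2]
def proj(cam,X,obs=None):
    p=bot.camera_params(cam);X=np.asarray(X,float)
    if cam=='wrist':
        T=p['T_tool_cam']; R=Ro.from_euler('xyz',obs['tcp_rot']).as_matrix()
        q=T[:3,:3].T@(R.T@(X-obs['tool_pos'])-T[:3,3])
    else: q=p['R']@X+p['t']
    return np.array([p['fx']*q[0]/q[2]+p['cx'],p['fy']*q[1]/q[2]+p['cy']])
def move(target,yaw):
    """print shift shares & turn shares for tool-down pose at target TCP, yaw (roll=pi)"""
    o=bot.get_obs(); R=Ro.from_euler('xyz',o['tcp_rot'])
    s=R.inv().apply(np.array(target)-o['tool_pos'])/200
    Rt=Ro.from_euler('xyz',[np.pi,0,yaw]); r=(R.inv()*Rt).as_rotvec()/np.radians(45)
    print('pose',o['tool_pos'].round(1),o['tcp_rot'].round(4),'F',o['contact_force'].round(1),'w',round(o['grip_width'],1),'t',o['time'])
    print('shift',s.round(4),'turn',r.round(4))
E
python3 - <<'E'
from h import *
T=lambda x,y,z:ray('top',290+x/6.6667-.42,195+y/6.6667-.42,z)
A=lambda x,y,z:ray('top',185+x/8-.44,230+y/8-.44,z)
B=lambda x,y,z:ray('top',413+(x-400)/8-.44,240+y/8-.44,z)
S=lambda x,y,z:ray('scene',262+x/8-.44,212+y/8-.44,z)
S4=lambda x,y,z:ray('scene',425+x/8-.44,210+y/8-.44,z)
S5=lambda x,y,z:ray('scene',163+(x-400)/8-.44,185+y/8-.44,z)
pr=lambda n,p:print(n,p.round(1))
pr('hole top',T(339,437,40));pr('hole scene',S(313,158,40))
a,b=T(105,257,100),T(402,145,100);pr('plaque in a',a);pr('b',b);print('mid',(a+b)/2,np.linalg.norm(a-b),np.degrees(np.arctan2(*(a-b)[1::-1])))
a,b=S(225,275,100),S(655,165,100);pr('pl outer? scene',a);pr('b',b)
c=[T(205,570,30),T(517,445,30),T(73,207,30)]
for q in c:pr('base',q)
print(np.linalg.norm(c[0]-c[1]),np.linalg.norm(c[0]-c[2]),np.degrees(np.arctan2(*(c[0]-c[1])[1::-1])))
pr('pin top',A(168,175,88));pr('pin scene',S4(247,83,88))
c=[A(75,120,44),A(270,72,44),A(318,280,44),A(115,322,44)];pr('stand',sum(c)/4);print([np.linalg.norm(c[i]-c[i-1]) for i in range(4)],np.degrees(np.arctan2(*(c[0]-c[1])[1::-1])))
c=[B(563,62,50),B(755,140,50),B(660,388,50),B(460,308,50)];pr('rack',sum(c)/4);print([np.linalg.norm(c[i]-c[i-1]) for i in range(4)],np.degrees(np.arctan2(*(c[0]-c[1])[1::-1])),np.degrees(np.arctan2(*(c[0]-c[3])[1::-1])))
c=[S5(437,380,50),S5(633,440,50),S5(788,255,50)];[pr('r',q) for q in c]
pr('rack mid scene',(c[0]+c[2])/2)
pr('handle top scene',S5(566,62,145))
E
```

```text
hole top [504.  -63.2  40. ]
hole scene [504.6 -63.4  40. ]
plaque in a [568.3  32.1 100. ]
b [614.3 -87.6 100. ]
mid [591.30000637 -27.72080875 100.        ] 128.19708224769656 110.99972735559832
pl outer? scene [617.1 -86.  100. ]
b [573.6  34.4 100. ]
base [450.1  -7.9  30. ]
base [ 502.1 -137.4   30. ]
base [602.9  47.5  30. ]
139.49836320156473 162.55502854774178 111.88722968619379
pin top [520.7 300.1  88. ]
pin scene [520.5 301.7  88. ]
stand [519.7 299.   44. ]
[np.float64(72.0935817148186), np.float64(68.97786588986173), np.float64(74.90004229672125), np.float64(70.69788990771505)] 104.1079725707404
rack [ 482.2 -330.7   50. ]
[np.float64(92.74920144410919), np.float64(69.9950581433635), np.float64(92.00268592768776), np.float64(72.0755557916549)] 67.28607616234848 -24.14555191162892
r [ 515.2 -379.7   50. ]
r [ 541.7 -318.2   50. ]
r [ 459.7 -282.7   50. ]
rack mid scene [ 487.4 -331.2   50. ]
handle top scene [ 483.9 -331.6  145. ]
```

Run:
```python
from h import *
move([520.5,300.8,140],np.radians(112))
```

```text
pose [211.4 480.2 226.2] [-3.1414e+00  1.1000e-03  1.1561e+00] F [ 0.1  0.  -0.1] w 91.7 t 0.15
shift [-0.1979  1.7762  0.431 ] turn [-8.000e-04  1.200e-03 -1.017e+00]
```

```bash
python3 -m inch '[[[-0.03,0.25,0.02,0,0,-0.23,0],[-0.06,0.5,0.05,0,0,-0.46,0],[-0.09,0.75,0.08,0,0,-0.69,0],[-0.11,1,0.1,0,0,-0.92,0],[-0.11,1,0.1,0,0,-1,0],[-0.11,1,0.1,0,0,-1,0],[-0.11,1,0.1,0,0,-1,0],[-0.11,1,0.1,0,0,-1,0],[-0.11,1,0.1,0,0,-1,0],[-0.11,1,0.1,0,0,-1,0]]]'
python3 - <<'E'
from h import *
move([520.5,300.8,140],np.radians(112))
E
```

```text
time: 1.4
tool_pos: [385.6, 379.9, 206.8]
tcp_rot: [3.141, -0.0, 1.942]
contact_force: [0.7, -0.2, -0.1]
grip_width: 45.7
pose [385.6 379.9 206.8] [ 3.1414 -0.      1.9416] F [ 0.7 -0.2 -0.1] w 45.7 t 1.4
shift [-0.6133  0.4854  0.3341] turn [ 0.0002 -0.     -0.0167]
```

```bash
python3 -m inch '[[[-0.2,0.16,0.1,0,0,-0.017,0],[-0.4,0.32,0.2,0,0,-0.017,0],[-0.613,0.485,0.33,0,0,-0.017,0],[-0.613,0.485,0.33,0,0,-0.017,0],[-0.613,0.485,0.33,0,0,-0.017,0],[-0.613,0.485,0.33,0,0,-0.017,0],[-0.613,0.485,0.33,0,0,-0.017,0],[-0.613,0.485,0.33,0,0,-0.017,0],[-0.613,0.485,0.33,0,0,-0.017,0],[-0.613,0.485,0.33,0,0,-0.017,0]]]'
python3 - <<'E'
from h import *
import cv2
o=bot.get_obs(); cv2.imwrite("pics/w1.png",bot.capture('wrist')[:,:,::-1])
for z in (88,44): print(proj('wrist',[520.5,300.8,z],o))
print(o['tool_pos'],o['tcp_rot'])
E
```

```text
time: 2.65
tool_pos: [520.5, 300.7, 140.8]
tcp_rot: [3.141, -0.0, 1.955]
contact_force: [0.1, 0.4, -0.7]
grip_width: 45.9
[313.48502196 258.78768465]
[313.38860247 238.75885825]
[520.504544   300.70645233 140.80377096] [ 3.14141923e+00 -6.35334621e-05  1.95487828e+00]
```

View pics/w1.png

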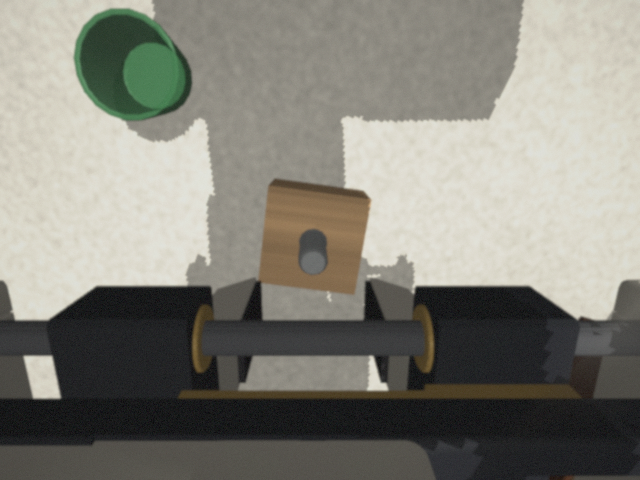

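The wrist view shows the pin head top at (313,260), within 1 px of the prediction, so I'll descend and grip.

```bash
python3 -m inch '[[[0,0.001,0.15,0,0,0,0],[0,0.001,0.3,0,0,0,0],[0,0.001,0.39,0,0,0,0],[0,0.001,0.439,0,0,0,0],[0,0.001,0.439,0,0,0,0],[0,0.001,0.439,0,0,0,1],[0,0.001,0.439,0,0,0,1],[0,0.001,0.439,0,0,0,1],[0,0.001,0.439,0,0,0,1],[0,0.001,0.439,0,0,0,1]]]'
python3 - <<'E'
from h import *
import cv2
o=bot.get_obs(); cv2.imwrite("pics/w2.png",bot.capture('wrist')[:,:,::-1])
print(o['tool_pos'],o['contact_force'],o['grip_width'])
E
```

```text
time: 3.95
tool_pos: [521.0, 300.8, 53.4]
tcp_rot: [3.141, -0.0, 1.955]
contact_force: [-0.2, 0.9, 2.7]
grip_width: 17.4
[520.9556309  300.84725059  53.37504394] [-0.18071944  0.87256326  2.68159981] 17.41098558635136
```

View pics/w2.png

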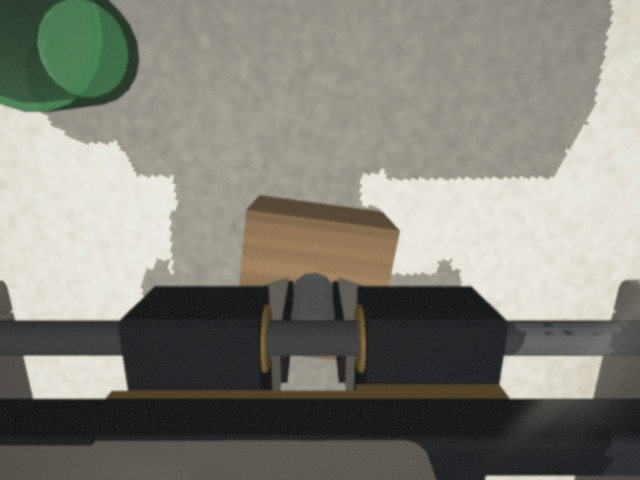

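```bash
python3 -m inch '[[[0,0,-0.2,0,0,0,1],[0,0,-0.4,0,0,0,1],[-0.2,-0.1,-0.5,0,0,0,1],[-0.4,-0.25,-0.5,0,0,0,1],[-0.6,-0.37,-0.5,0,0,0,1],[-0.8,-0.49,-0.5,0,0,0,1],[-0.9,-0.55,-0.5,0,0,0,1],[-0.9,-0.55,-0.5,0,0,0,1],[-0.9,-0.55,-0.5,0,0,0,1],[-0.9,-0.55,-0.5,0,0,0,1]]]'
python3 - <<'E'
from h import *
move([458,-82,150],np.radians(112))
E
```

```text
time: 5.25
tool_pos: [486.2, 93.5, 152.8]
tcp_rot: [-3.142, -0.0, 1.956]
contact_force: [-0.1, -0.7, -1.2]
grip_width: 17.2
pose [486.2  93.5 152.8] [-3.1416e+00 -3.0000e-04  1.9559e+00] F [-0.1 -0.7 -1.2] w 17.2 t 5.25
shift [-0.7601 -0.4605  0.0137] turn [-0.0001 -0.0003  0.0015]
```

```bash
python3 -m inch '[[[-0.2,-0.12,0,0,0,0,1],[-0.4,-0.24,0,0,0,0,1],[-0.6,-0.36,0,0,0,0,1],[-0.76,-0.46,0,0,0,0,1],[-0.76,-0.46,0,0,0,0,1],[-0.76,-0.46,0,0,0,0,1],[-0.76,-0.46,0,0,0,0,1],[-0.76,-0.46,0,0,0,0,1],[-0.76,-0.46,0,0,0,0,1],[-0.76,-0.46,0,0,0,0,1]]]'
python3 - <<'E'
from h import *
import cv2
o=bot.get_obs(); im=bot.capture('wrist')[:,:,::-1].copy(); cv2.imwrite("pics/w3.png",im)
print(o['tool_pos'],o['contact_force'],o['tcp_rot'])
print(proj('wrist',[504.3,-63.3,40],o), proj('wrist',[591.3,-27.7,100],o))
np.save('o3.npy',o,allow_pickle=True)
E
```

```text
time: 6.5
tool_pos: [457.9, -82.6, 152.9]
tcp_rot: [3.141, -0.0, 1.955]
contact_force: [0.8, -0.0, -0.8]
grip_width: 17.1
[457.8647612  -82.58281428 152.92991619] [ 0.7520645  -0.01473988 -0.79122374] [ 3.14148938e+00 -4.10340354e-05  1.95511809e+00]
[313.83190515 296.05533336] [314.50756397 458.66407278]
```

View pics/w3.png

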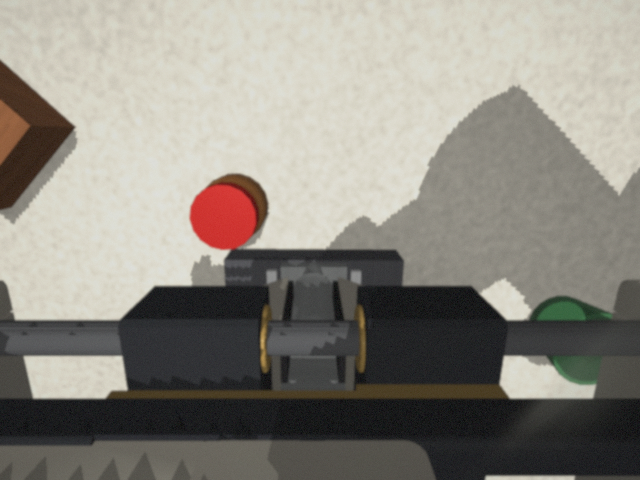

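The wrist view shows the gripper hiding the hole. Image up is tool −y, so the tool has to stand beyond the hole to see it.

```bash
python3 -m inch '[[[0,0.25,-0.03,0,0,0,1],[0,0.475,-0.03,0,0,0,1],[0,0.475,-0.03,0,0,0,1],[0,0.475,-0.03,0,0,0,1],[0,0.475,-0.03,0,0,0,1],[0,0.475,-0.03,0,0,0,1],[0,0.475,-0.03,0,0,0,1],[0,0.475,-0.03,0,0,0,1],[0,0.475,-0.03,0,0,0,1],[0,0.475,-0.03,0,0,0,1]]]'
python3 - <<'E'
from h import *
import cv2
o=bot.get_obs(); im=bot.capture('wrist')[:,:,::-1].copy(); cv2.imwrite("pics/w4.png",im)
cv2.imwrite("pics/w4c.png",cv2.resize(im[130:330,200:430],None,fx=3,fy=3,interpolation=cv2.INTER_CUBIC))
print(o['tool_pos'],o['contact_force'],o['tcp_rot'])
print(proj('wrist',[504.3,-63.3,40],o), proj('wrist',[591.3,-27.7,100],o))
np.save('o4.npy',o,allow_pickle=True)
E
```

```text
time: 7.8
tool_pos: [545.9, -47.2, 158.9]
tcp_rot: [3.142, -0.0, 1.955]
contact_force: [-0.2, 0.4, -0.9]
grip_width: 17.2
[545.87852311 -47.2003129  158.90197586] [-0.18511961  0.44546844 -0.86334065] [ 3.14158274e+00 -5.75678917e-05  1.95477091e+00]
[314.15131099 170.82001494] [314.97810358 329.7857248 ]
```

View pics/w4.png

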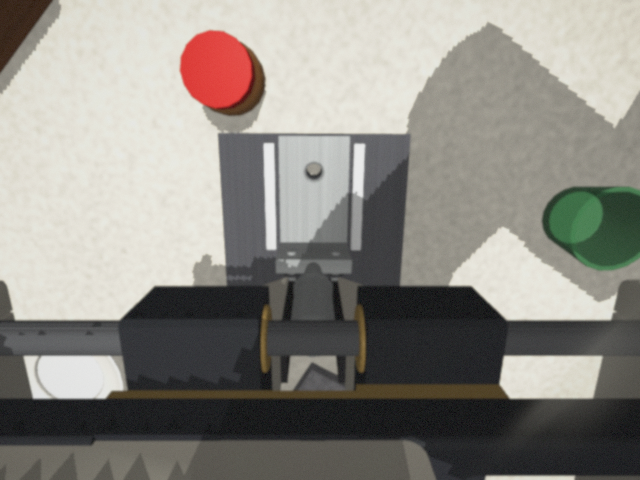

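View pics/w4c.png

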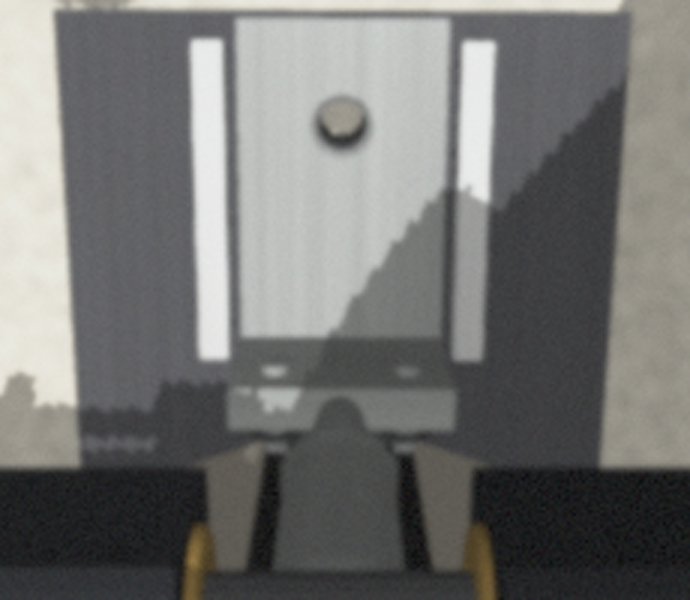

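Run:
```python
from h import *
o=np.load('o4.npy',allow_pickle=True).item()
h=ray('wrist',313.7,170.3,40,o);print('hole',h)
o1=dict(tool_pos=np.array([520.5045,300.7064,140.8038]),tcp_rot=np.array([3.14142,0,1.95488]))
print('pin',ray('wrist',313.4,260,88,o1))
move([h[0],h[1],110],1.9548)
```

```text
hole [504.07904474 -63.73959747  40.        ]
pin [521.21095397 301.03045862  88.        ]
pose [545.9 -47.2 158.9] [ 3.1415 -0.      1.9548] F [ 0.4  0.8 -0.7] w 17.2 t 7.85
shift [ 0.0016 -0.2249  0.2446] turn [ 0.0001 -0.0001  0.    ]
```

```bash
python3 -m inch '[[[0.0016,-0.2265,0,0,0,0,1],[0.0016,-0.2265,0.1,0,0,0,1],[0.0016,-0.2265,0.24,0,0,0,1],[0.0016,-0.2265,0.3145,0,0,0,1],[0.0016,-0.2265,0.3145,0,0,0,1],[0.0016,-0.2265,0.3145,0,0,0,1],[0.0016,-0.2265,0.3145,0,0,0,1],[0.0016,-0.2265,0.3145,0,0,0,1],[0.0016,-0.2265,0.3145,0,0,0,1],[0.0016,-0.2265,0.3145,0,0,0,1]]]'
python3 - <<'E'
from h import *
import cv2
o=bot.get_obs()
s=bot.capture('scene')[:,:,::-1];w=bot.capture('wrist')[:,:,::-1]
cv2.imwrite("pics/s5.png",cv2.resize(s[180:290,250:370],None,fx=5,fy=5,interpolation=cv2.INTER_CUBIC))
cv2.imwrite("pics/w5.png",w)
move([504.0,-63.7,49.4],1.9548)
E
```

```text
time: 9.1
tool_pos: [503.8, -63.9, 96.1]
tcp_rot: [3.141, 0.0, 1.955]
contact_force: [1.0, -0.4, -1.0]
grip_width: 17.1
pose [503.8 -63.9  96. ] [ 3.1415e+00 -1.0000e-04  1.9547e+00] F [ 0.3 -0.1 -1.9] w 17.3 t 9.2
shift [0.0004 0.0013 0.2332] turn [ 0.0001 -0.0001 -0.0001]
```

View pics/s5.png

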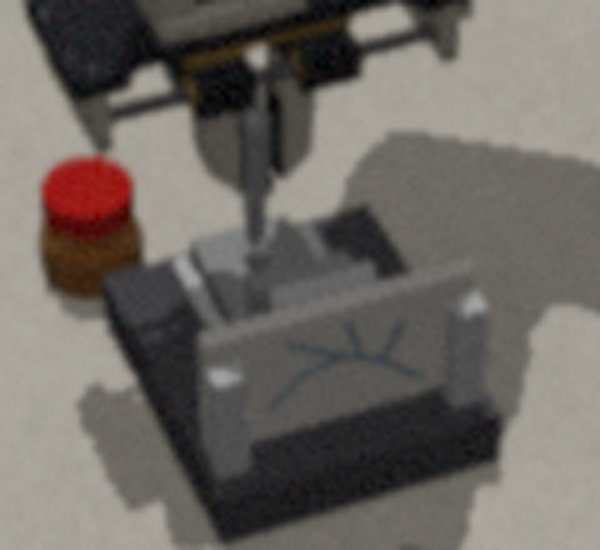

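View pics/w5.png

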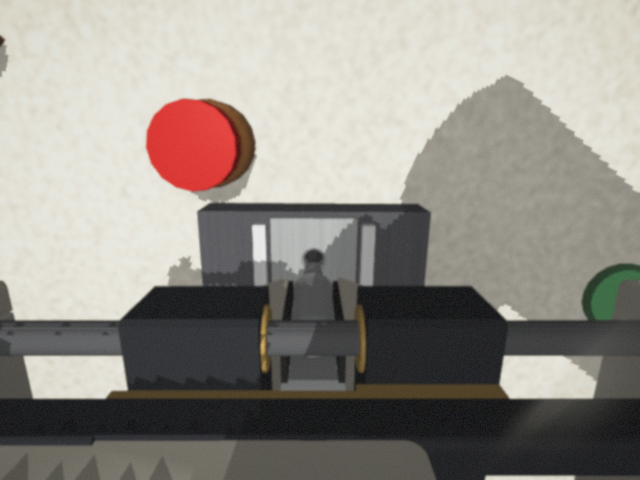

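The wrist view shows the hole at (313,257) with the pin's tip directly in line, and the scene view shows the pin over the carriage. I'll start descending gently.

```bash
python3 -m inch '[[[0,0,0.02,0,0,0,1],[0,0,0.04,0,0,0,1],[0,0,0.055,0,0,0,1],[0,0,0.07,0,0,0,1],[0,0,0.085,0,0,0,1],[0,0,0.1,0,0,0,1],[0,0,0.11,0,0,0,1],[0,0,0.12,0,0,0,1],[0,0,0.13,0,0,0,1],[0,0,0.13,0,0,0,1]]]'
```

```text
time: 10.45
tool_pos: [503.7, -63.9, 69.9]
tcp_rot: [-3.141, -0.0, 1.955]
contact_force: [0.1, 0.1, -0.6]
grip_width: 17.8
```

```bash
python3 -m inch '[[[0,0,0.01,0,0,0,1],[0,0,0.02,0,0,0,1],[0,0,0.03,0,0,0,1],[0,0,0.04,0,0,0,1],[0,0,0.05,0,0,0,1],[0,0,0.06,0,0,0,1],[0,0,0.07,0,0,0,1],[0,0,0.08,0,0,0,1],[0,0,0.085,0,0,0,1],[0,0,0.085,0,0,0,1]]]'
```

```text
time: 11.7
tool_pos: [503.6, -63.8, 52.8]
tcp_rot: [-3.141, -0.0, 1.955]
contact_force: [-1.2, 0.6, -1.4]
grip_width: 17.3
```

```bash
python3 -m inch '[[[0,0,0.005,0,0,0,1],[0,0,0.01,0,0,0,1],[0,0,0.014,0,0,0,1],[0,0,0.018,0,0,0,1],[0,0,0.02,0,0,0,1],[0,0,0.02,0,0,0,1],[0,0,0.02,0,0,0,1],[0,0,0.02,0,0,0,1],[0,0,0.02,0,0,0,1],[0,0,0.02,0,0,0,1]]]'
```

```text
time: 12.95
tool_pos: [503.7, -63.8, 49.3]
tcp_rot: [3.142, -0.0, 1.955]
contact_force: [-3.1, 1.4, 5.0]
grip_width: 17.2
```

```bash
python3 -m inch '[[[0,0,0.02,0,0,0,0.15],[0,0,0.02,0,0,0,0.15],[0,0,0.02,0,0,0,0.15],[0,0,0.02,0,0,0,0.15],[0,0,-0.1,0,0,0,0.15],[0,0,-0.3,0,0,0,0.15],[0,0,-0.55,0,0,0,0.15],[0,0.24,-0.55,0,0,0,0],[0,0.24,-0.55,0,0,0,0],[0,0.24,-0.55,0,0,0,0]]]'
python3 - <<'E'
from h import *
import cv2
o=bot.get_obs()
s=bot.capture('scene')[:,:,::-1];w=bot.capture('wrist')[:,:,::-1]
cv2.imwrite("pics/s6.png",cv2.resize(s[180:290,250:370],None,fx=5,fy=5,interpolation=cv2.INTER_CUBIC))
cv2.imwrite("pics/w6.png",w)
np.save('o6.npy',o,allow_pickle=True)
print(proj('wrist',[504.08,-63.74,84],o))
move([483,-331,190],np.radians(156.5))
move([483,-331,190],np.radians(-23.5))
E
```

```text
time: 14.2
tool_pos: [547.4, -45.8, 158.2]
tcp_rot: [-3.14, -0.001, 1.955]
contact_force: [0.3, -0.9, 0.2]
grip_width: 46.3
[312.5157982  174.18766868]
pose [547.2 -46.1 158.4] [-3.1400e+00 -1.0000e-03  1.9545e+00] F [-0.1 -0.2 -0.4] w 45.9 t 14.3
shift [-1.2007 -0.8311 -0.1578] turn [-0.0014 -0.002  -0.9893]
pose [547.2 -46.1 158.4] [-3.1400e+00 -1.0000e-03  1.9545e+00] F [-0.1 -0.2 -0.4] w 45.9 t 14.3
shift [-1.2007 -0.8311 -0.1578] turn [-2.5000e-03  1.8000e-03  3.0107e+00]
```

View pics/s6.png

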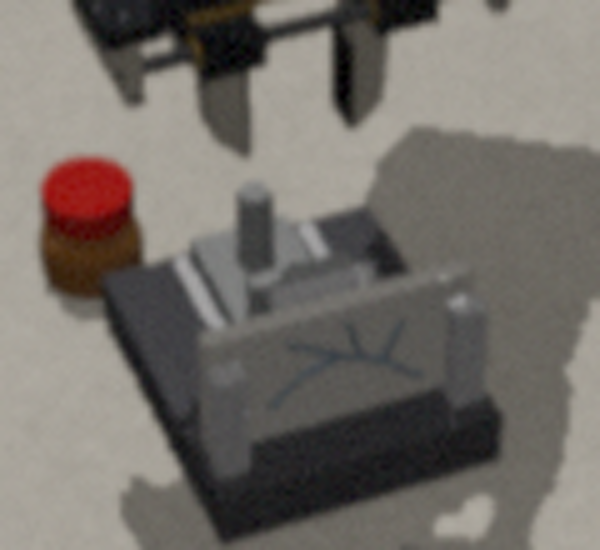

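View pics/w6.png

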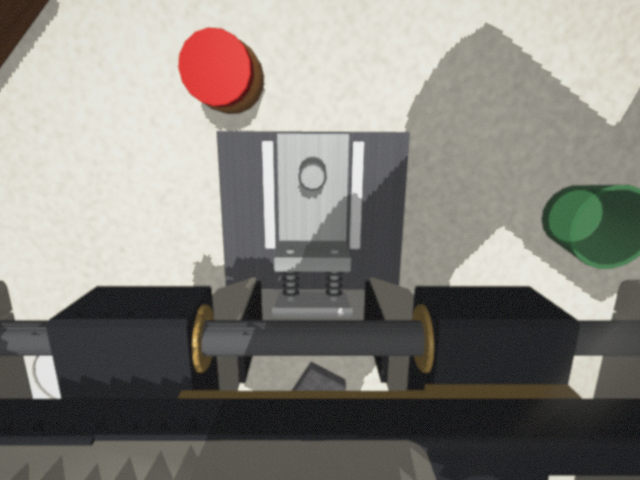

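The pin is seated upright with its head at (313,177) in the wrist view. Next I'll step beyond the plaque to measure the throat.

```bash
python3 -m inch '[[[0,0.2,-0.1,0,0,0,0],[0,0.4,-0.1,0,0,0,0],[0,0.45,-0.1,0,0,0,0],[0,0.45,-0.1,0,0,0,0],[0,0.45,-0.1,0,0,0,0],[0,0.45,-0.1,0,0,0,0],[0,0.45,-0.1,0,0,0,0],[0,0.45,-0.1,0,0,0,0],[0,0.45,-0.1,0,0,0,0],[0,0.45,-0.1,0,0,0,0]]]'
python3 - <<'E'
from h import *
import cv2
o=bot.get_obs()
w=bot.capture('wrist')[:,:,::-1]
cv2.imwrite("pics/w7.png",w)
cv2.imwrite("pics/w7c.png",cv2.resize(w[120:280,200:440],None,fx=3.3,fy=3.3,interpolation=cv2.INTER_CUBIC))
np.save('o7.npy',o,allow_pickle=True)
print(proj('wrist',[591.3,-27.7,100],o),o['tool_pos'])
E
```

```text
time: 15.55
tool_pos: [631.7, -12.2, 179.0]
tcp_rot: [3.142, -0.0, 1.955]
contact_force: [1.1, 0.0, 0.4]
grip_width: 46.1
[314.51026638 179.00193533] [631.71125377 -12.1795476  178.98817946]
```

View pics/w7.png

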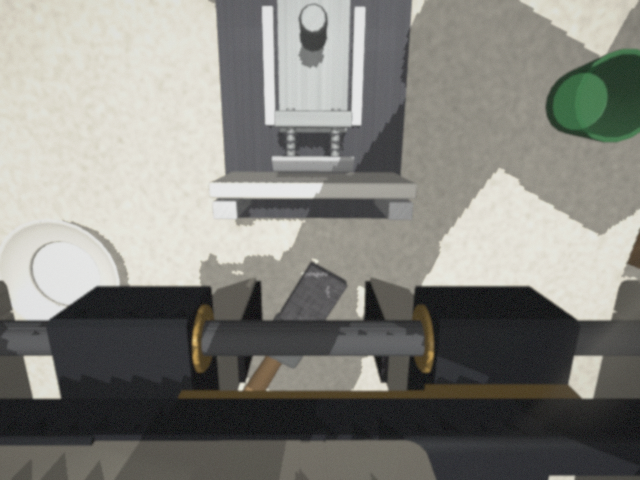

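View pics/w7c.png

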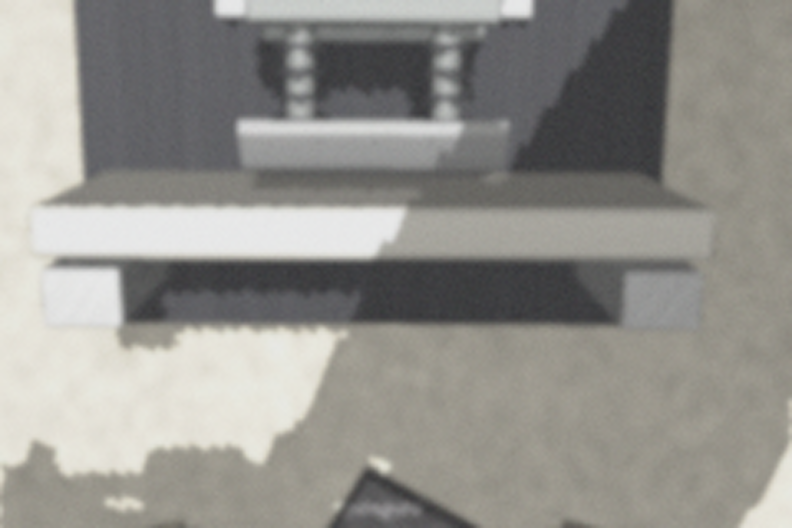

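Run:
```python
from h import *
o=np.load('o7.npy',allow_pickle=True).item()
P=lambda x,y,z:ray('wrist',200+x/3.3-.35,120+y/3.3-.35,z,o)
a,b=P(33,207.5,100),P(712,210,100);print(a,b,(a+b)/2,np.linalg.norm(a-b),np.degrees(np.arctan2(*(a-b)[1::-1])))
a,b=P(33,257,100),P(712,260,100);print('outer',(a+b)/2,np.linalg.norm(a-b))
h=np.array([504.08,-63.74])
c=np.radians(202); print('throat from hole',h+95*np.array([-np.cos(c),-np.sin(c)]))
print('pin head',ray('wrist',313.5,16,84,o))
a,b=P(237,122,100),P(509,122,100);print('pp top?',(a+b)/2,np.linalg.norm(a-b))
move([483,-331,200],np.radians(156.5))
```

```text
[617.70655773 -87.26298113 100.        ] [570.27829661  31.40763219 100.        ] [593.99242717 -27.92767447 100.        ] 127.79731772598832 -68.21523461713788
outer [602.73725699 -24.39310804 100.        ] 129.1610618194157
throat from hole [592.16246618 -28.15237363]
pin head [504.07327503 -63.63361058  84.        ]
pp top? [579.14422456 -33.83317916 100.        ] 50.268638398805365
pose [631.7 -12.2 179. ] [ 3.1415e+00 -1.0000e-04  1.9548e+00] F [-0.1  0.4  0.9] w 45.9 t 15.6
shift [-1.1995 -1.2868 -0.1052] turn [ 1.000e-04 -0.000e+00 -9.888e-01]
```

```bash
python3 -m inch '[[[-0.15,-0.16,-0.1,0,0,0.22,0],[-0.3,-0.32,-0.1,0,0,0.44,0],[-0.45,-0.48,-0.1,0,0,0.66,0],[-0.6,-0.64,-0.1,0,0,0.88,0],[-0.75,-0.8,-0.1,0,0,1,0],[-0.9,-0.96,-0.1,0,0,1,0],[-0.95,-1,-0.1,0,0,1,0],[-0.95,-1,-0.1,0,0,1,0],[-0.95,-1,-0.1,0,0,1,0],[-0.95,-1,-0.1,0,0,1,0]]]'
python3 - <<'E'
from h import *
move([483,-331,200],np.radians(22.5))
E
```

```text
time: 16.85
tool_pos: [518.0, -262.1, 199.0]
tcp_rot: [-3.142, -0.0, 1.171]
contact_force: [0.4, -0.1, -0.2]
grip_width: 45.9
pose [ 518.  -262.1  199. ] [-3.1416e+00 -3.0000e-04  1.1711e+00] F [ 0.4 -0.1 -0.2] w 45.9 t 16.85
shift [-0.3856 -0.0272 -0.0051] turn [-2.000e-04 -4.000e-04  9.911e-01]
```

```bash
python3 -m inch '[[[-0.15,-0.01,0,0,0,0.22,-0.2],[-0.3,-0.02,0,0,0,0.44,-0.2],[-0.386,-0.027,0,0,0,0.66,-0.2],[-0.386,-0.027,0,0,0,0.88,-0.2],[-0.386,-0.027,0,0,0,1,-0.2],[-0.386,-0.027,0,0,0,1,-0.2],[-0.386,-0.027,0,0,0,1,-0.2],[-0.386,-0.027,0,0,0,1,-0.2],[-0.386,-0.027,0,0,0,1,-0.2],[-0.386,-0.027,0,0,0,1,-0.2]]]'
python3 - <<'E'
from h import *
move([483.5,-331.2,200],np.radians(-23.5))
E
```

```text
time: 18.1
tool_pos: [482.3, -332.2, 199.0]
tcp_rot: [-3.142, -0.0, 0.384]
contact_force: [-0.2, -0.4, -0.4]
grip_width: 54.9
pose [ 482.3 -332.2  199. ] [-3.1415e+00 -1.0000e-04  3.8430e-01] F [-0.2 -0.4 -0.4] w 54.9 t 18.1
shift [ 0.0073 -0.0024 -0.0051] turn [-1.0000e-04 -0.0000e+00  1.0115e+00]
```

```bash
python3 -m inch '[[[0.007,-0.002,0,0,0,0.23,-0.2],[0.007,-0.002,0,0,0,0.46,-0.2],[0.007,-0.002,0,0,0,0.69,-0.2],[0.007,-0.002,0,0,0,0.92,-0.2],[0.007,-0.002,0,0,0,1,-0.2],[0.007,-0.002,0,0,0,1,-0.2],[0.007,-0.002,0,0,0,1,-0.2],[0.007,-0.002,0,0,0,1,-0.2],[0.007,-0.002,0,0,0,1,-0.2],[0.007,-0.002,0,0,0,1,-0.2]]]'
python3 - <<'E'
from h import *
import cv2
o=bot.get_obs()
w=bot.capture('wrist')[:,:,::-1]
cv2.imwrite("pics/w8.png",w)
cv2.imwrite("pics/w8c.png",cv2.resize(w[170:340,220:400],None,fx=3.5,fy=3.5,interpolation=cv2.INTER_CUBIC))
np.save('o8.npy',o,allow_pickle=True)
print(proj('wrist',[483.5,-331.2,145],o),proj('wrist',[483.5,-331.2,50],o),o['tool_pos'],o['tcp_rot'])
E
```

```text
time: 19.35
tool_pos: [483.5, -331.3, 199.0]
tcp_rot: [-3.142, -0.0, -0.401]
contact_force: [1.5, -0.2, 0.4]
grip_width: 55.3
[310.12110082 262.18387016] [310.79170947 224.93527359] [ 483.47682996 -331.31743294  199.01550721] [-3.14150105e+00 -5.30271165e-05 -4.01249801e-01]
```

View pics/w8.png

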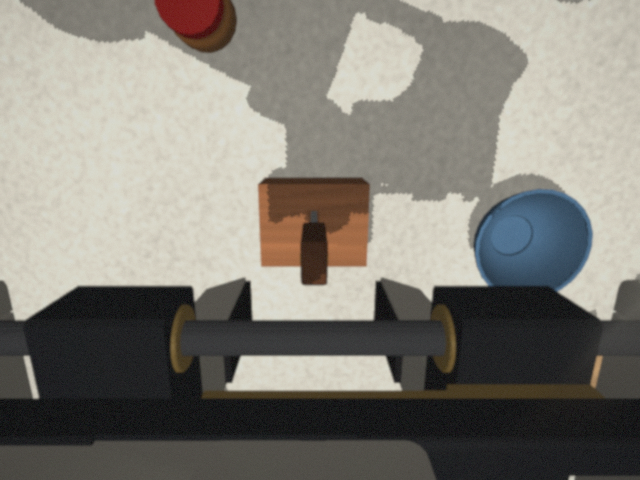

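View pics/w8c.png

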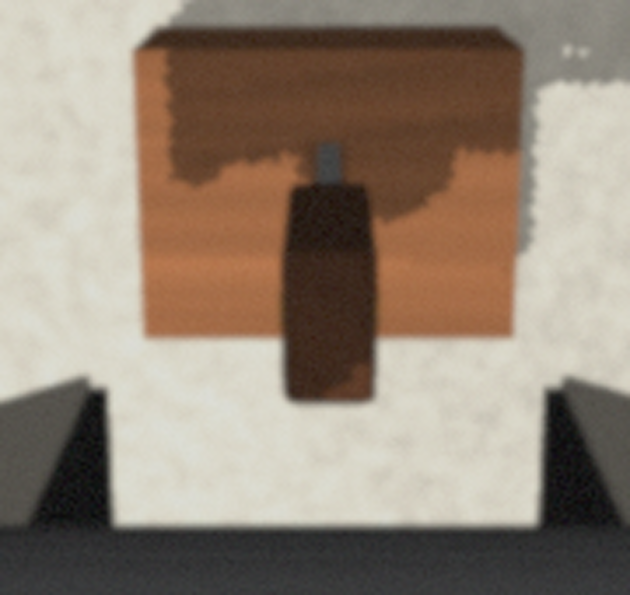

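The wrist view shows the handle top centred at (314,263), 2 mm to tool +x of the prediction, and it is square to the jaws. I'll correct for that, descend and grip.

```bash
python3 -m inch '[[[0.0105,0.0015,0.15,0,0,0,-0.2],[0.0105,0.0015,0.3,0,0,0,-0.2],[0.0105,0.0015,0.42,0,0,0,-0.2],[0.0105,0.0015,0.49,0,0,0,-0.2],[0.0105,0.0015,0.49,0,0,0,-0.2],[0.0105,0.0015,0.49,0,0,0,1],[0.0105,0.0015,0.49,0,0,0,1],[0.0105,0.0015,0.49,0,0,0,1],[0.0105,0.0015,0.49,0,0,0,1],[0.0105,0.0015,0.49,0,0,0,1]]]'
python3 - <<'E'
from h import *
print(bot.get_obs()['moment'])
E
```

```text
time: 20.65
tool_pos: [485.3, -332.5, 101.2]
tcp_rot: [3.142, -0.0, -0.401]
contact_force: [-0.1, 0.3, 1.0]
grip_width: 16.0
[-0.09150794  0.19456821 -0.02928047]
```

Run:
```python
from h import *
move([588.2,-29.7,212],np.radians(21.8))
```

```text
pose [ 485.3 -332.5  101.2] [ 3.1416e+00 -2.0000e-04 -4.0140e-01] F [-0.1  0.3  1. ] w 16.0 t 20.65
shift [-0.1179 -1.5944 -0.5542] turn [ 1.000e-04 -3.000e-04 -9.956e-01]
```

```bash
python3 -m inch '[[[0,0,-0.15,0,0,0,1],[0,0,-0.35,0,0,0,1],[0,0,-0.55,0,0,0,1],[-0.03,-0.15,-0.555,0,0,0,1],[-0.04,-0.35,-0.555,0,0,-0.15,1],[-0.06,-0.55,-0.555,0,0,-0.35,1],[-0.08,-0.75,-0.555,0,0,-0.55,1],[-0.09,-0.9,-0.555,0,0,-0.75,1],[-0.1,-0.95,-0.555,0,0,-0.9,1],[-0.1,-0.95,-0.555,0,0,-0.995,1]]]'
python3 - <<'E'
from h import *
move([588.2,-29.7,212],np.radians(21.8))
E
```

```text
time: 21.9
tool_pos: [541.2, -148.5, 211.8]
tcp_rot: [-3.141, 0.0, 0.385]
contact_force: [0.3, -0.2, -0.8]
grip_width: 15.4
pose [ 541.2 -148.5  211.8] [-3.1409e+00  4.0000e-04  3.8470e-01] F [ 0.3 -0.2 -0.8] w 15.4 t 21.9
shift [ 0.441  -0.4623 -0.0011] turn [-0.0008  0.0005  0.0054]
```

```bash
python3 -m inch '[[[0.1,-0.1,0,0,0,0,1],[0.2,-0.2,0,0,0,0,1],[0.3,-0.3,0,0,0,0,1],[0.4,-0.4,0,0,0,0,1],[0.441,-0.462,0,0,0,0.005,1],[0.441,-0.462,0,0,0,0.005,1],[0.441,-0.462,0,0,0,0.005,1],[0.441,-0.462,0,0,0,0.005,1],[0.441,-0.462,0,0,0,0.005,1],[0.441,-0.462,0,0,0,0.005,1]]]'
python3 - <<'E'
from h import *
import cv2
o=bot.get_obs()
w=bot.capture('wrist')[:,:,::-1]
s=bot.capture('scene')[:,:,::-1];t=bot.capture('top')[:,:,::-1]
cv2.imwrite("pics/w9.png",w)
cv2.imwrite("pics/w9c.png",cv2.resize(w[180:300,230:400],None,fx=4.5,fy=4.5,interpolation=cv2.INTER_CUBIC))
cv2.imwrite("pics/s9.png",cv2.resize(s[180:290,250:370],None,fx=5,fy=5,interpolation=cv2.INTER_CUBIC))
np.save('o9.npy',o,allow_pickle=True)
print(proj('wrist',[592.6,-28,100],o),o['tool_pos'],o['tcp_rot'],o['contact_force'])
E
```

```text
time: 23.15
tool_pos: [588.7, -31.5, 212.1]
tcp_rot: [-3.142, -0.0, 0.376]
contact_force: [0.5, 0.4, -1.2]
grip_width: 15.9
[317.04689108 232.49059128] [588.69199708 -31.53312221 212.06017906] [-3.14156407e+00 -8.85778001e-05  3.75604615e-01] [ 0.50990712  0.44960019 -1.22318705]
```

View pics/w9.png

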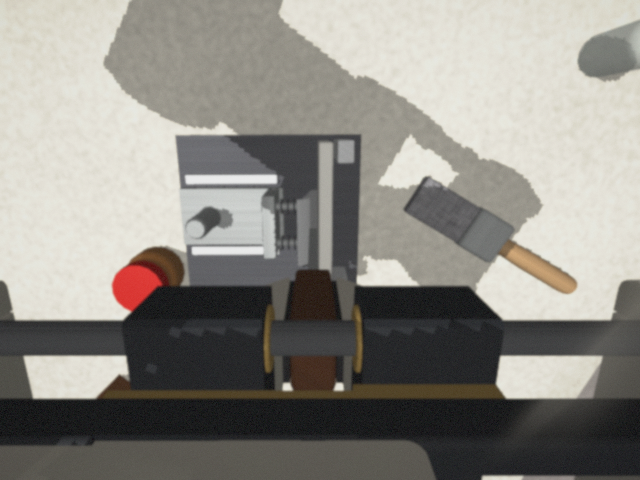

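View pics/w9c.png

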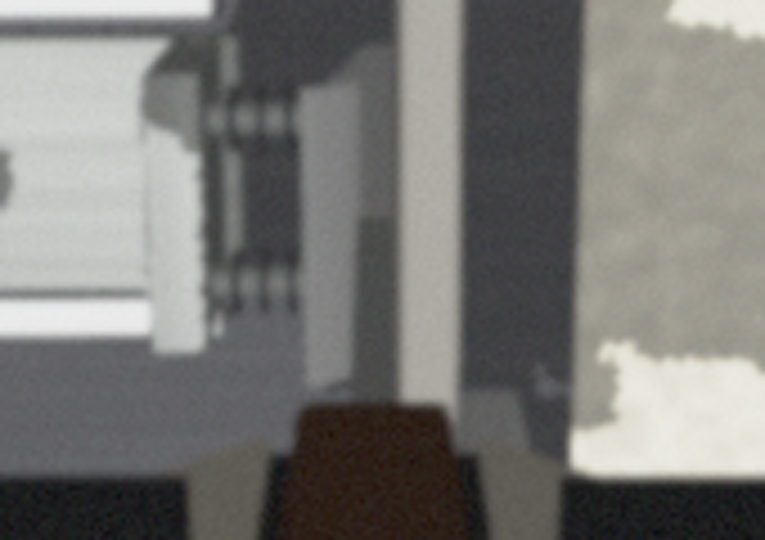

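View pics/s9.png

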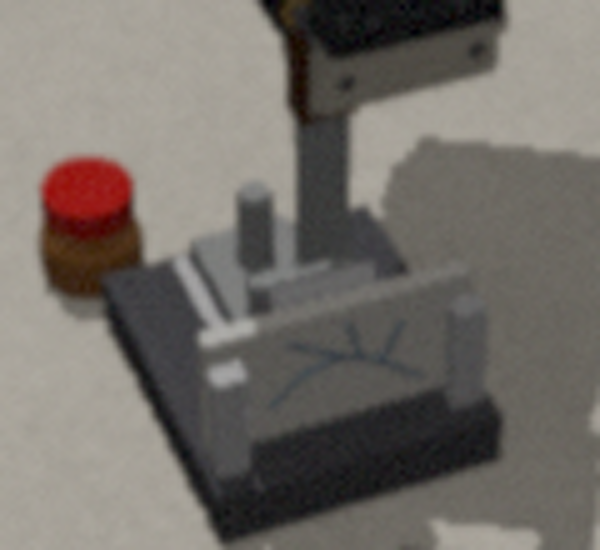

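Run:
```python
from h import *
o=np.load('o9.npy',allow_pickle=True).item()
R=Ro.from_euler('xyz',o['tcp_rot'])
for p in [(0,-14,-44),(0,-14,8),(0,14,8),(0,-12,93),(0,12,93)]:
    print(p,proj('wrist',o['tool_pos']+R.apply(p),o))
```

```text
(0, -14, -44) [307.54931296 315.00962738]
(0, -14, 8) [308.98829453 263.39134296]
(0, 14, 8) [309.14707563 318.43545165]
(0, -12, 93) [310.14375427 225.02590481]
(0, 12, 93) [310.21001077 258.66525726]
```

Run:
```python
import cv2,numpy as np
w=cv2.imread('pics/w9.png')[205:285,285:345]
w=cv2.resize(w,None,fx=7.5,fy=7.5,interpolation=cv2.INTER_CUBIC).astype(float)
cv2.imwrite('pics/w9d.png',np.clip((w/255)**0.5*255,0,255).astype(np.uint8))
```

```text
(no output)
```

View pics/w9d.png

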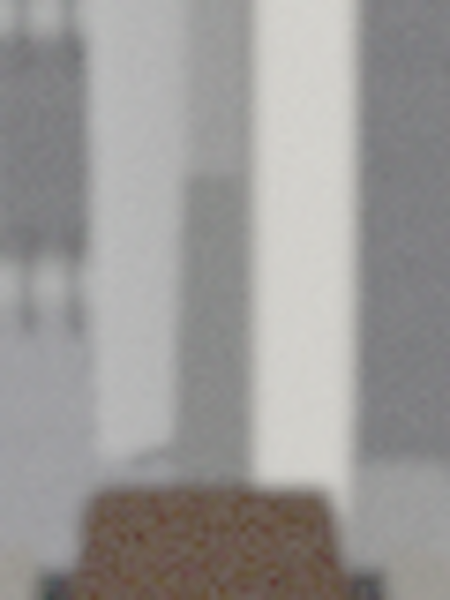

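The wrist close-up shows the blade tip centred at u≈313.4, row 229, and the plaque's inner edge at u≈318.2. That makes the blade's middle about 3 mm off the face, where I want 4.5. I'll shift it 1.3 mm along tool −x, lower it close to the mouth and look again.

```bash
python3 -m inch '[[[-0.0065,0,0,0,0,0,1],[-0.0065,0,0.02,0,0,0,1],[-0.0065,0,0.04,0,0,0,1],[-0.0065,0,0.06,0,0,0,1],[-0.0065,0,0.08,0,0,0,1],[-0.0065,0,0.085,0,0,0,1],[-0.0065,0,0.085,0,0,0,1],[-0.0065,0,0.085,0,0,0,1],[-0.0065,0,0.085,0,0,0,1],[-0.0065,0,0.085,0,0,0,1]]]'
python3 - <<'E'
from h import *
import cv2
o=bot.get_obs()
w=bot.capture('wrist')[:,:,::-1]
cv2.imwrite("pics/w10.png",w)
d=cv2.resize(w[205:285,265:345],None,fx=7.5,fy=7.5,interpolation=cv2.INTER_CUBIC).astype(float)
cv2.imwrite('pics/w10d.png',np.clip((d/255)**0.5*255,0,255).astype(np.uint8))
print(o['tool_pos'],o['tcp_rot'],o['contact_force'])
E
```

```text
time: 24.55
tool_pos: [587.6, -31.7, 195.1]
tcp_rot: [3.142, -0.0, 0.376]
contact_force: [-0.0, -0.2, -1.3]
grip_width: 15.8
[587.5670405  -31.66790837 195.12843429] [ 3.14154853e+00 -2.18718811e-04  3.76149596e-01] [-0.02671603 -0.18777607 -1.2512067 ]
```

View pics/w10d.png

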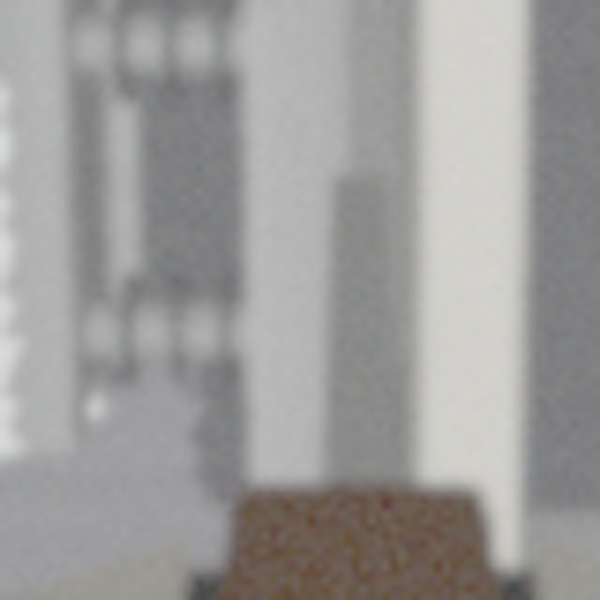

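The close-up now shows the tip and the plaque edge at nearly the same depth, with the blade's middle 5.0 mm off the face (scaled by the 10 mm plaque thickness). I'll nudge 0.4 mm back and enter the gap.

```bash
python3 -m inch '[[[0.002,0,0.012,0,0,0,1],[0.002,0,0.025,0,0,0,1],[0.002,0,0.038,0,0,0,1],[0.002,0,0.05,0,0,0,1],[0.002,0,0.063,0,0,0,1],[0.002,0,0.075,0,0,0,1],[0.002,0,0.088,0,0,0,1],[0.002,0,0.1,0,0,0,1],[0.002,0,0.11,0,0,0,1],[0.002,0,0.11,0,0,0,1]]]'
python3 - <<'E'
from h import *
import cv2
s=bot.capture('scene')[:,:,::-1]
for i in range(1): 
    o=bot.get_obs();print(o['tool_pos'],o['contact_force'])
cv2.imwrite("pics/s11.png",cv2.resize(s[180:290,250:370],None,fx=5,fy=5,interpolation=cv2.INTER_CUBIC))
E
```

```text
time: 25.85
tool_pos: [587.9, -31.5, 172.8]
tcp_rot: [-3.141, 0.0, 0.376]
contact_force: [0.1, -0.2, -1.3]
grip_width: 15.9
[587.88328639 -31.51582061 172.92634476] [ 0.85857304 -0.04150088 -1.09137405]
```

View pics/s11.png

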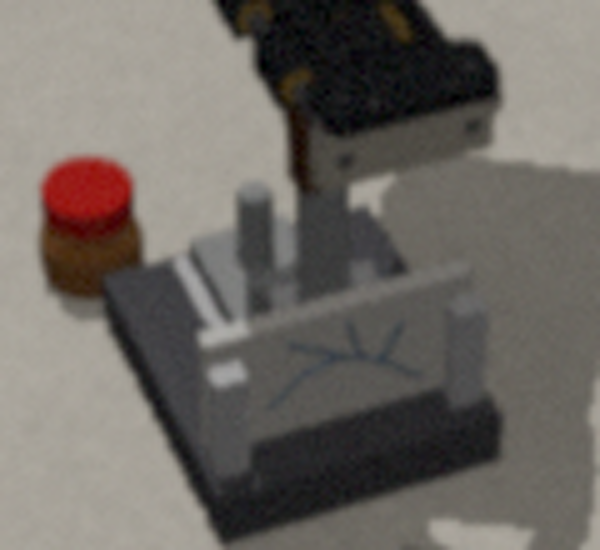

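The scene view shows the blade between the plates with no extra force. I'll go down in small steps.

```bash
python3 -m inch '[[[0,0,0.003,0,0,0,1],[0,0,0.006,0,0,0,1],[0,0,0.009,0,0,0,1],[0,0,0.012,0,0,0,1],[0,0,0.015,0,0,0,1],[0,0,0.018,0,0,0,1],[0,0,0.021,0,0,0,1],[0,0,0.024,0,0,0,1],[0,0,0.027,0,0,0,1],[0,0,0.03,0,0,0,1]]]'
python3 - <<'E'
from h import *
o=bot.get_obs();print(o['tool_pos'],o['contact_force'],o['moment'])
E
```

```text
time: 27.15
tool_pos: [587.9, -31.5, 167.0]
tcp_rot: [3.142, -0.0, 0.376]
contact_force: [-0.1, 0.8, 0.6]
grip_width: 15.9
[587.93705885 -31.52628266 167.03014528] [-0.07407142  0.83161361  0.64869837] [-0.01994809 -0.08114477  0.07041142]
```

```bash
python3 -m inch '[[[0,0,0.002,0,0,0,1],[0,0,0.004,0,0,0,1],[0,0,0.006,0,0,0,1],[0,0,0.008,0,0,0,1],[0,0,0.01,0,0,0,1],[0,0,0.012,0,0,0,1],[0,0,0.014,0,0,0,1],[0,0,0.016,0,0,0,1],[0,0,0.018,0,0,0,1],[0,0,0.02,0,0,0,1]]]'
python3 - <<'E'
from h import *
for i in range(4):
    o=bot.get_obs();print(o['tool_pos'],o['contact_force'],o['moment']);bot.capture('wrist')
E
```

```text
time: 28.4
tool_pos: [588.0, -31.5, 163.1]
tcp_rot: [3.142, -0.0, 0.376]
contact_force: [-0.6, 0.1, 2.6]
grip_width: 16.3
[588.00972322 -31.51581005 163.12203671] [-0.56822565  0.10876796  2.63546337] [-0.03871311 -0.07596455  0.00651057]
[587.96009762 -31.50042263 163.05623706] [-0.07006088  0.12189823  3.10247014] [-0.03496472 -0.08780221  0.06752988]
[587.96195031 -31.55189706 163.06806347] [-0.38480007  0.042916    2.75582946] [-0.04160364 -0.027864    0.05306961]
[587.95896739 -31.5377782  163.08215855] [-0.0846466  -0.25830519  2.97025566] [-0.02003458 -0.10616605 -0.02321908]
```

```bash
python3 -m inch '[[[0,0,0.002,0,0,0,1],[0,0,0.004,0,0,0,1],[0,0,0.006,0,0,0,1],[0,0,0.008,0,0,0,1],[0,0,0.01,0,0,0,1],[0,0,0.012,0,0,0,1],[0,0,0.014,0,0,0,1],[0,0,0.016,0,0,0,1],[0,0,0.018,0,0,0,1],[0,0,0.02,0,0,0,1]]]'
python3 - <<'E'
from h import *
import cv2
for i in range(4):
    o=bot.get_obs();print(o['tool_pos'],o['contact_force'],o['moment']);w=bot.capture('wrist')[:,:,::-1]
cv2.imwrite('pics/w12.png',w)
s=bot.capture('scene')[:,:,::-1]
cv2.imwrite("pics/s12.png",cv2.resize(s[180:290,250:370],None,fx=5,fy=5,interpolation=cv2.INTER_CUBIC))
E
```

```text
time: 29.85
tool_pos: [588.0, -31.5, 159.2]
tcp_rot: [3.141, -0.0, 0.376]
contact_force: [-0.3, -0.1, 5.7]
grip_width: 15.8
[588.03420429 -31.52713036 159.20466464] [-0.30432082 -0.14210481  5.65507066] [0.02376922 0.0284463  0.05773388]
[587.99320428 -31.54862192 159.13303618] [-0.18448979  0.58916594  5.78149026] [-0.01586996 -0.07099447  0.02682496]
[588.00467748 -31.51320477 159.13392706] [ 0.33467077 -0.06019865  5.32531295] [ 0.01555791 -0.06762535  0.01381624]
[588.01952032 -31.5333541  159.14257395] [-0.83347667  0.62664283  5.14653452] [-0.06669392 -0.06553704 -0.02287655]
```

View pics/w12.png

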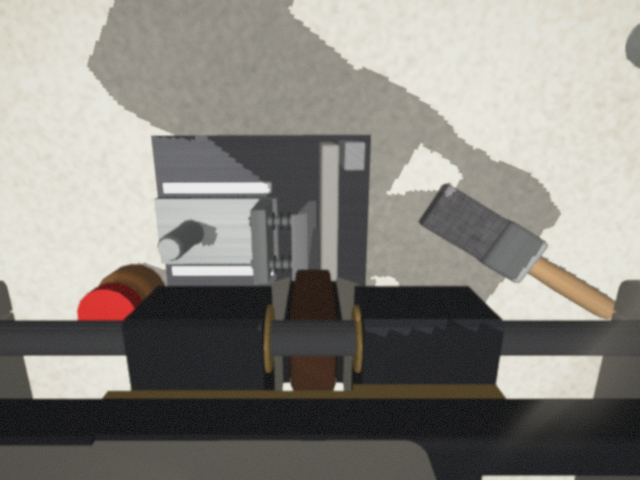

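The wrist view shows the clamp, pin and bystanders undisturbed. Drag is about 6.8 N net of the blade's weight, and its slope of 0.70 N/mm implies the plate has given about 1.4 mm. I'll hold for one call to check it stays steady.

```bash
python3 -m inch '[[[0,0,0,0,0,0,1],[0,0,0,0,0,0,1],[0,0,0,0,0,0,1],[0,0,0,0,0,0,1],[0,0,0,0,0,0,1],[0,0,0,0,0,0,1],[0,0,0,0,0,0,1],[0,0,0,0,0,0,1],[0,0,0,0,0,0,1],[0,0,0,0,0,0,1]]]'
python3 - <<'E'
from h import *
import cv2
for i in range(3):
    o=bot.get_obs();print(o['tool_pos'],o['contact_force'],o['grip_width'],o['time']);s=bot.capture('scene')[:,:,::-1]
cv2.imwrite("pics/s13.png",cv2.resize(s[180:290,250:370],None,fx=5,fy=5,interpolation=cv2.INTER_CUBIC))
E
```

```text
time: 31.35
tool_pos: [588.0, -31.6, 159.1]
tcp_rot: [3.141, -0.0, 0.376]
contact_force: [-0.1, 0.6, 4.7]
grip_width: 16.2
[587.98978688 -31.55627884 159.12930495] [-0.1134685   0.62590092  4.72323483] 16.202560296852972 31.35
[587.99753081 -31.53864208 159.13222343] [-0.25970514  0.69158935  4.7506169 ] 15.597227409114904 31.4
[588.02242585 -31.55770394 159.14529824] [ 0.15247914 -0.49498379  4.46525333] 15.704493415998021 31.45
```

View pics/s13.png

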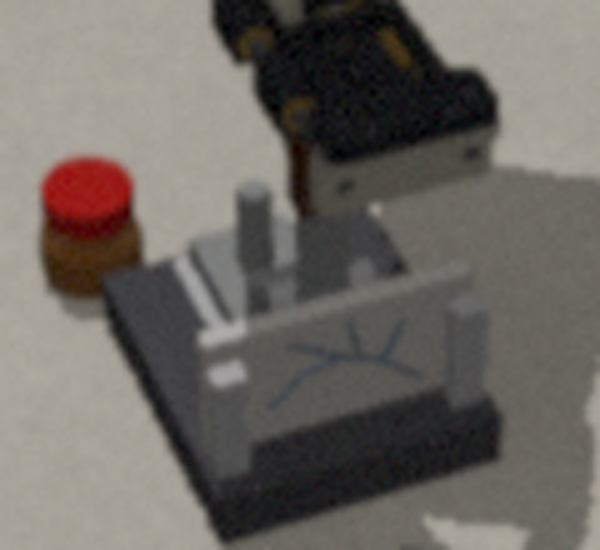

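The scene view shows the pin upright and the blade between the plates. The pose is steady; the vertical force has eased by about 1 N at a constant pose, which I read as friction creep. I'm handing it in.

```bash
python3 -c "
from plant import bot
bot.close_job(); print(bot.get_obs()['contact_force'])"
```

```text
the job is handed in; nothing more can be done
the job is handed in; nothing more can be done
```

I locked the carriage with the pin and slid the shim blade down between the plaque and the sprung plate. The job was handed in at about 31.5 s with the blade still gripped. No verdict was reported.

- **Pin:** it stopped on its shoulder at the expected height with about 5 N of push. Later camera views showed it upright in the hole, measured within 0.2 mm of the hole's axis.
- **Blade:** its lower edge is about 34 mm below the plaque's top, upright, and roughly 1.5 mm off the middle. Drag began at about 24 mm and rose 0.70 N/mm to about 6.8 N. That slope puts the sprung plate at roughly 1.4 mm; allowing for the stated friction range, it is 1.05 to 1.5 mm. I worked this out from forces and depth; the plate's movement was not seen directly.
- **Disagreements:** my estimates of the plaque's face position differed by up to 3 mm between cameras. I settled it with a close-up showing the blade tip and plaque edge together. While holding still, the vertical force also eased by about 1 N at a constant pose.
- **Other things:** none of the bystanders visible in the last pictures appeared moved. I did not take a final overall picture to check all of them.

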